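Pistons to the build board in cylinder order

TASK

The four washed pistons look alike but each belongs to its own cylinder, and only their order tells which: number one is the one next to the draining tray's wire handle. Move them to the plywood board in the same order, number one in the recess next to the board's hand-hold and so on, each set down gently, crown up and fully seated in its recess. Do not drop them, tip them over or knock them together, and leave the spray can alone.

Things in the scene. Friction and masses are not known exactly. Their poses are not given: they have to be found in the camera images.
- piston_1: the piston that starts next to the tray's wire handle (number one); all four look alike: aluminium, round, 54 mm in diameter, 44 mm tall, 0.1 to 0.25 kg, crown up. Origin: centre of the underside, z up; yaw has no meaning. Round belt to grip: 18 to 44 mm above the origin (the skirt below is cut away on two sides). Grip across the row: along it neighbours are 16 mm apart
- piston_2: the piston that starts second from the tray's wire handle; all four look alike: aluminium, round, 54 mm in diameter, 44 mm tall, 0.1 to 0.25 kg, crown up. Origin: centre of the underside, z up; yaw has no meaning. Round belt to grip: 18 to 44 mm above the origin (the skirt below is cut away on two sides). Grip across the row: along it neighbours are 16 mm apart
- piston_3: the piston that starts third from the tray's wire handle; all four look alike: aluminium, round, 54 mm in diameter, 44 mm tall, 0.1 to 0.25 kg, crown up. Origin: centre of the underside, z up; yaw has no meaning. Round belt to grip: 18 to 44 mm above the origin (the skirt below is cut away on two sides). Grip across the row: along it neighbours are 16 mm apart
- piston_4: the piston that starts farthest from the tray's wire handle (number four); all four look alike: aluminium, round, 54 mm in diameter, 44 mm tall, 0.1 to 0.25 kg, crown up. Origin: centre of the underside, z up; yaw has no meaning. Round belt to grip: 18 to 44 mm above the origin (the skirt below is cut away on two sides). Grip across the row: along it neighbours are 16 mm apart
- wash_tray: fixed steel draining tray, any yaw, left or right of the work. Origin: middle of the row, on the bench; x runs along the row away from the flat wire handle (x -140 to -190 mm). Plate to x = 170, 84 mm wide, top 14 mm above the origin; on it four wire rings at x = -105, -35, 35, 105 mm, y = 0, 60 mm inside, wire top 22 mm above the origin, a piston in each
- build_board: fixed plywood board 15 mm thick, 84 wide, beside the tray at any yaw. Origin: middle of the row, underside; x runs along the row away from the end with the oblong hand-hold (30 x 56 mm, centred at x = -165 mm; far end at 170). Four empty round recesses with grey felt at x = -105, -35, 35, 105 mm, y = 0, 64 mm in diameter, 6 mm deep, floor 9 mm above the origin
- spray_can: bystander: loose standing spray can, 65 mm in diameter, about 190 mm tall, at the right of the bench. Origin: centre of its underside. To be left alone
Things that resemble listed ones, but are neither listed nor needed, are in the scene too. What is shaped like the piston_1 but red or yellow is not meant.

How it is judged:
At the end, for the whole second after the job is handed in: piston 1 stands in the recess next to the board's hand-hold and 2, 3 and 4 in the following ones, each within 10 mm of its recess centre in x and y, its underside within 4 mm of the recess floor (not perched on the rim), upright within 0.1 rad, released and at rest (x of piston_1 in the frame of build_board between -0.115 and -0.095 m and x of piston_2 in the frame of build_board between -0.045 and -0.025 m and x of piston_3 in the frame of build_board between 0.025 and 0.045 m and x of piston_4 in the frame of build_board between 0.095 and 0.115 m and y of piston_1 in the frame of build_board between -0.01 and 0.01 m and y of piston_2 in the frame of build_board between -0.01 and 0.01 m and y of piston_3 in the frame of build_board between -0.01 and 0.01 m and y of piston_4 in the frame of build_board between -0.01 and 0.01 m and z of piston_1 in the frame of build_board between 0.005 and 0.013 m and z of piston_2 in the frame of build_board between 0.005 and 0.013 m and z of piston_3 in the frame of build_board between 0.005 and 0.013 m and z of piston_4 in the frame of build_board between 0.005 and 0.013 m and angle between each of piston_1, piston_2, piston_3, piston_4's own z axis and vertical below 0.1 rad and linear speed of each of piston_1, piston_2, piston_3, piston_4 below 0.02 m/s and angular speed of each of piston_1, piston_2, piston_3, piston_4 below 0.2 rad/s); the robot touches nothing.
It fails at once if a piston is dropped (falls free by more than about 12 mm) ((contact force between piston_1 and the fingers below 0.05 N and linear speed of piston_1 above 0.5 m/s) or (contact force between piston_2 and the fingers below 0.05 N and linear speed of piston_2 above 0.5 m/s) or (contact force between piston_3 and the fingers below 0.05 N and linear speed of piston_3 above 0.5 m/s) or (contact force between piston_4 and the fingers below 0.05 N and linear speed of piston_4 above 0.5 m/s)).
It fails at once if a piston is tipped over (angle between any of piston_1, piston_2, piston_3, piston_4's own z axis and vertical above 0.6 rad).
It fails at once if two pistons knock together (contact force between piston_1 and piston_2 above 2 N or contact force between any of piston_1, piston_2 and piston_3 above 2 N or contact force between any of piston_1, piston_2, piston_3 and piston_4 above 2 N).
It fails at once if the spray can is disturbed (moved more than 25 mm) (distance of spray_can from where it was at the start of the episode above 0.025 m).
It also fails if it takes over 112 s, if anything falls off the work surface, if the arm or the gripper's body presses on something with over 40 N, if the wrist force passes 120 N, or if a joint passes its speed limit or range.

ROBOT

A 7-joint arm with a two-finger parallel gripper is mounted at the origin on the work surface. World frame = base frame: x ahead of the robot, y to its left, z up, the work surface at z = 0. Lengths are in m, angles in rad, forces in N, time in s.
With the tool pointing down it reaches from about 0.35 to 0.9 m from the base axis. Payload 8.1 kg.
Tool frame: the origin (TCP) lies at the very end of the fingers, on their centre line; the grasp point (between the pads) lies arm.hold_point_z behind it (arm.hold_point_z is the distance from the TCP to the grasp point, in m); z points along the fingers, y is the line along which they close (so a half turn about z gives the same grasp; the last joint's range is limited). The gripper opens to 92 mm and grips with 3 to 60 N. Pads are 19 mm wide; open, the fingers measure 130 mm over their backs; the gripper's body (75 mm by 190 mm) begins 47 mm behind the grasp point.
Start: joints at [1.101, 0.434, 0.025, 1.573, -0.012, 1.134, -0.075], TCP at [0.224, -0.583, 0.227] pointing down, gripper open.
Joint ranges: [-2.62, 2.62], [-0.44, 2.09], [-1.27, 1.32], [0.08, 2.57], [-1.32, 4.46], [0.12, 2], [-2.74, 2.74]. Speed limits (rad/s): [2.22, 2.22, 3.01, 3.01, 3.14, 3.14, 3.14].

INTERFACE

Orientations are given as a rotation vector (axis times angle).
In Python, from cell import arm, vision, job, cut_out gives the robot as it stands. The module is installed in compiled form; this text tells all that it offers.
- The arm moves only by the tool play_rows, never from a script. Its argument "increments" is text: rows parted by semicolons, each of 5 numbers parted by spaces: the shift along the tool's x, y, z in cm, then the turn about the tool's z in degrees, then the opening, from -1 (shut) to 1 (fully open), so that 0 is half open. A call has 1 to 5 rows; each row shifts and turns the commanded pose from where the row before left it, along the tool's axes as they then stand; what a row does not reach is not made up. A row lasts 1/12 s, in which the tool goes at most 41.7 mm and 7.16 degrees, less where a joint would pass 70% of its speed; a pose out of reach is approached as far as the arm can. A call is refused whole if a number of a shift passes 4.17 or a number of a turn 7.16, either way. A call with a gripper value outside its range is refused whole. The fingers move at their own pace and stop on an object; "grip_force" is the grip in N (left out, the last holds). Time passes only in rows, so rows that do not move let the fingers close. It gives the time, the measured TCP pose, the force, the opening and the grip force at its end, in the units of the state.
- arm.observe(): the state, without advancing time (a new reading comes with each control period).
- vision.get_image(name): name is "side" or "top"; returns a dict with "frame" (384x512x3 uint8, red, green, blue), "z_map" (384x512 float32, m along the optical axis (not along the pixel's ray), 0 where there is no reading), "mtx" (3x3 intrinsics, pixels), "distortion" ([k1, k2, p1, p2, k3] as OpenCV has them; the pictures are not rectified), "cam_to_world" (4x4, takes a point from camera to world coordinates). Camera axes: x right, y up, looking along -z (the intrinsics and any distortion apply to the point x, -y, -z); pixel columns grow to the right and rows downward; lengths in m; the calibration is good to about 2 mm. A picture is of the moment at which its call begins.
- job.sign_off(): hands the job in; it is judged then, once.
Trained networks look in a picture, given as the dict that the camera call returned (one of the last four; its "shot" number tells which), for a name from the list of things; names that differ only in an ending like _2 or _b are one class to them, and where a whole thing is asked for, a point or a joint stands for the part that bears it (a point fixed in the world has none). Each returns a list of dicts, best first, with "confidence" (0 to 1); they miss things now and then, are a little off and sometimes report something else, mostly with a low value. They report only what shows in the picture. A call takes as long as a camera call. They do not tell look-alikes from the thing itself.
- cut_out(query, picture): "mask" (384x512 bool, what is visible of it) and "point" ([row, column] in pixels, amid what is visible of it).
The state is a dict: "clock": time; "joints": joint angles; "dq": joint speeds; "joint_efforts": joint torques, N m; "position": TCP position; "ee_rot": TCP orientation; "force": force on the tool from outside, world axes, zero at the start; "ft_torque": the same for the moment, N m; "width": opening from 0.0 (shut) to 1.0 (fully open); "gripper_force": force on a finger pad.
Only numpy, scipy, OpenCV 4.12 (cv2) and the standard library are available. Lean on these libraries where they do the work, as an engineer would, in place of code of your own. Each camera call takes 0.05 s, during which the arm holds its last target. There are 200 camera calls.

## Working session

There is one attempt and no reset: what is moved stays moved. The work goes in short steps, Python scripts to look and compute and a tool call to move; the robot and the scene stay as the last step left them, time stands still between calls to the robot, and variables do not carry over. Pictures are saved under pics/ and viewed, at most 14 in all, crops included, and the job is handed in when it is done.

Besides the shell and the picture viewer there is one more tool, called as name(argument=value, ...) on one line, values as JSON. play_rows: Moves the arm, as the interface text tells. Its arguments: {"type":"object","properties":{"increments":{"type":"string"},"grip_force":{"type":"number"}},"required":["increments"]}

```bash
mkdir -p pics
cat > h.py <<'E'
import numpy as np, cv2
from cell import arm, vision, job, cut_out
def w(p,r,c,z=None,depth=None):
    """pixel -> world; intersect the ray with plane z if given else use depth"""
    u=cv2.undistortPoints(np.array([[[c,r]]],float),p["mtx"],np.array(p["distortion"],float))[0,0]
    d=np.array([u[0],-u[1],-1.]);T=np.array(p["cam_to_world"])
    if z is None:
        k=depth if depth else p["z_map"][int(r),int(c)]
    else: k=(z-T[2,3])/(T[:3,:3]@d)[2]
    return T[:3,:3]@(d*k)+T[:3,3]
def save(p,n,crop=None,s=1):
    f=p["frame"][:,:,::-1]
    if crop: f=f[crop[0]:crop[1],crop[2]:crop[3]]
    cv2.imwrite("pics/"+n,cv2.resize(f,None,fx=s,fy=s,interpolation=cv2.INTER_CUBIC))
E
python3 - <<'E'
from h import *
print(arm.observe(), arm.hold_point_z)
for n in("top","side"):
    p=vision.get_image(n);save(p,n+"0.png",None,1.5); print(n,np.round(p["cam_to_world"],3).tolist())
    for q in("piston_1","wash_tray","build_board","spray_can"):
        for d in cut_out(q,p):
            r,c=map(int,d["point"]);print(q,round(d["confidence"],2),r,c,d["mask"].sum(),w(p,r,c).round(3))
E
```

```text
{'clock': 0.0, 'joints': array([ 1.10145506,  0.43522373,  0.02496702,  1.57411883, -0.01160412,
        1.13401942, -0.07512314]), 'dq': array([0.00046555, 0.00070893, 0.00062182, 0.00067337, 0.00080227,
       0.00138105, 0.00115125]), 'joint_efforts': array([-1.39261294e-03, -6.67848945e+01,  9.84028950e-01, -3.14458537e+01,
       -6.06968324e-02,  4.28771158e-02,  1.82161334e-04]), 'position': array([ 0.22386773, -0.58295987,  0.22593605]), 'ee_rot': array([-3.08740915e+00, -5.72429203e-01,  6.80311604e-04]), 'force': array([0.00971112, 0.5723807 , 0.09493087]), 'ft_torque': array([ 0.01336985,  0.02301408, -0.00995555]), 'gripper_force': 0.0, 'width': 0.9997227789248885} 0.0188
top [[0.081, 0.974, -0.21, 0.274], [-0.997, 0.079, -0.018, -0.13], [-0.001, 0.211, 0.978, 1.285], [0.0, 0.0, 0.0, 1.0]]
piston_1 0.91 215 258 381 [ 0.48  -0.124  0.054]
piston_1 0.91 247 375 417 [ 0.423 -0.428  0.047]
piston_1 0.89 163 327 371 [ 0.635 -0.296  0.044]
piston_1 0.83 206 317 389 [ 0.516 -0.274  0.053]
piston_1 0.69 211 283 398 [ 0.495 -0.187  0.059]
piston_1 0.58 204 337 361 [ 0.525 -0.325  0.055]
wash_tray 0.59 218 283 2018 [ 0.476 -0.189  0.059]
build_board 0.9 197 132 3892 [0.507 0.215 0.018]
spray_can 0.63 202 418 1240 [ 0.519 -0.493  0.179]
spray_can 0.31 213 286 390 [ 0.49  -0.195  0.058]
side [[-0.98, 0.157, -0.124, 0.406], [-0.2, -0.731, 0.652, 0.597], [0.012, 0.664, 0.748, 0.862], [0.0, 0.0, 0.0, 1.0]]
piston_1 0.77 158 272 275 [ 0.521 -0.253  0.059]
piston_1 0.77 177 276 291 [ 0.496 -0.181  0.056]
piston_1 0.7 195 276 361 [ 0.485 -0.112  0.059]
piston_1 0.53 132 310 285 [ 0.425 -0.415  0.043]
wash_tray 0.91 193 265 1156 [ 0.521 -0.15   0.017]
build_board 0.81 323 231 5517 [0.525 0.239 0.008]
spray_can 0.81 92 279 1122 [ 0.542 -0.484  0.129]
```

View pics/top0.png

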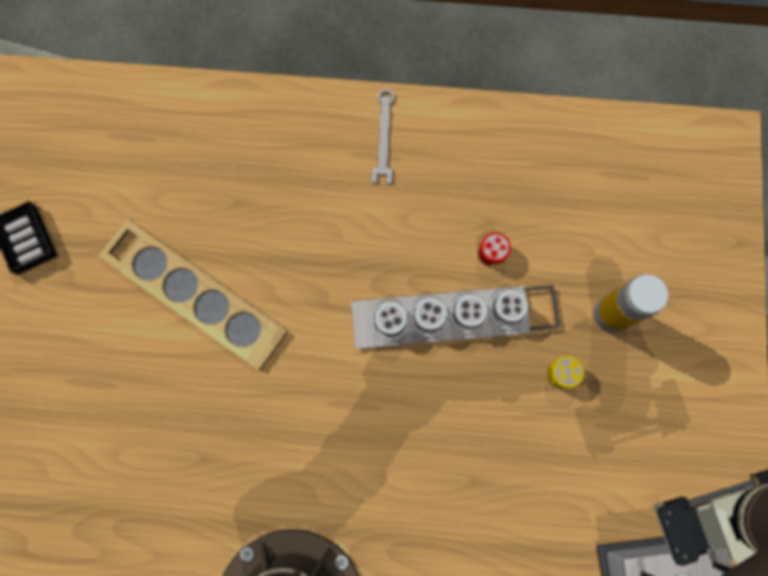

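View pics/side0.png

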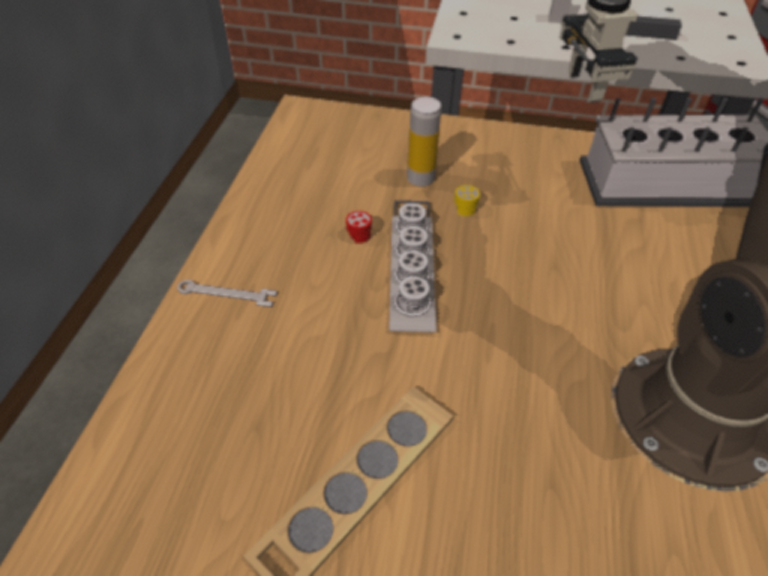

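The pistons' row runs from the tray handle on the right (top view, original px): 1 at (204,341), 2 at (207,314), 3 at (209,287), 4 at (212,260). The look-alikes are red at (165,330) and yellow at (248,378), and neither is meant. The board's hand-hold is at (163,81), so recess 1 is at (175,100).

```bash
cat > meas.py <<'E'
from h import *
from scipy import ndimage
def world(p):
    R,C=np.mgrid[0:384,0:512]
    u=cv2.undistortPoints(np.stack([C,R],-1).reshape(-1,1,2).astype(float),p["mtx"],np.array(p["distortion"],float))[:,0]
    d=np.stack([u[:,0],-u[:,1],-np.ones(len(u))],1)*p["z_map"].reshape(-1,1)
    T=np.array(p["cam_to_world"]);return (d@T[:3,:3].T+T[:3,3]).reshape(384,512,3)
def blobs(p,m,lo,z):
    L,n=ndimage.label(m);o=[]
    for i in range(1,n+1):
        k=(L==i)
        if k.sum()>lo:
            r,c=np.nonzero(k); (cc,cr),rad=cv2.minEnclosingCircle(np.stack([c,r],1).astype(np.float32))
            q=w(p,r.mean(),c.mean(),z); q2=w(p,cr,cc,z); o.append((q.round(4),q2.round(4)[:2],k.sum(),round(rad,1),int(r.mean()),int(c.mean())))
    return sorted(o,key=lambda t:t[0][1])
def run(p):
    W=world(p);hsv=cv2.cvtColor(p["frame"],cv2.COLOR_RGB2HSV)
    X,Y,Z=W[...,0],W[...,1],W[...,2]
    print("crowns");[print(*b) for b in blobs(p,(Z>.045)&(Z<.075)&(X>.35)&(X<.7)&(Y>-.38)&(Y<.5),80,.058)]
    print("felt");[print(*b) for b in blobs(p,(hsv[...,1]<60)&(X>.35)&(X<.75)&(Y>0)&(Y<.4)&(Z<.04),100,.010)]
E
python3 - <<'E'
from meas import *
for n in("top","side"):
    p=vision.get_image(n);print(n);run(p)
p=vision.get_image("top");save(p,"c1.png",(130,250,50,400),2)
E
```

```text
top
crowns
[ 0.5244 -0.3331  0.058 ] [ 0.5237 -0.3326] 342 10.9 204 340
[ 0.5108 -0.2659  0.058 ] [ 0.5102 -0.2655] 354 10.9 207 313
[ 0.4996 -0.197   0.058 ] [ 0.4995 -0.1972] 356 10.6 209 286
[ 0.4869 -0.1301  0.058 ] [ 0.4863 -0.13  ] 352 10.7 212 260
felt
[0.4548 0.1298 0.01  ] [0.454  0.1288] 410 11.7 219 161
[0.4898 0.1905 0.01  ] [0.4892 0.1901] 403 11.7 204 140
[0.5253 0.2513 0.01  ] [0.5252 0.2513] 398 11.5 189 120
[0.5604 0.3122 0.01  ] [0.5605 0.3124] 376 11.4 175 99
side
crowns
[ 0.5261 -0.3241  0.058 ] [ 0.5256 -0.3232] 202 8.7 142 274
[ 0.5061 -0.2191  0.058 ] [ 0.5058 -0.2185] 473 16.3 166 274
[ 0.4876 -0.1202  0.058 ] [ 0.4875 -0.1196] 280 10.0 192 275
felt
[0.4536 0.1305 0.01  ] [0.4536 0.1308] 445 12.8 285 271
[0.4883 0.1912 0.01  ] [0.4883 0.1911] 510 13.1 306 251
[0.5237 0.252  0.01  ] [0.5236 0.2521] 578 13.9 328 229
[0.5586 0.3126 0.01  ] [0.5581 0.3128] 663 15.0 352 206
```

View pics/c1.png

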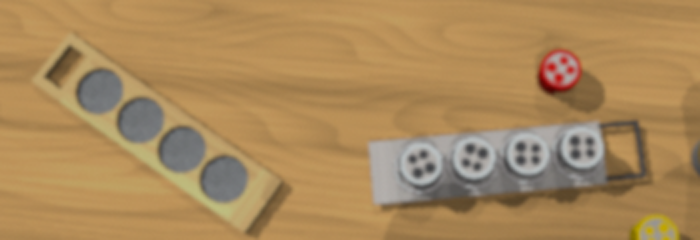

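The crop shows the handle at px (622,150) with piston 1 next to it at (581,150), and the hand-hold at (66,66) with recess 1 at (100,90). The spacings fit the 70 mm pitch. I'll turn the tool so it grips across the row.

play_rows(increments="0 0 0 -6.6 1;0 0 0 -6.6 1;0 0 0 -6.6 1;0 0 0 -6.6 1;0 0 0 -6.6 1", grip_force=20)

```text
clock: 1.07
position: [0.2241, -0.5834, 0.2268]
ee_rot: [2.795, 1.434, -0.0]
force: [0.9, -0.2, -0.3]
width: 1.001
gripper_force: 0.0
```

play_rows(increments="0 0 0 -6.6 1;0 0 0 -6.6 1;0 0 0 -6.6 1;0 0 0 -6.6 1;0 0 0 -6.6 1")

```text
clock: 1.48
position: [0.2241, -0.5835, 0.2268]
ee_rot: [2.273, 2.169, -0.0]
force: [-0.2, 0.3, 0.1]
width: 0.997
gripper_force: 0.0
```

play_rows(increments="0 0 0 -6.6 1;0 0 0 -6.9 1;0 0 0 0 1;0 0 0 0 1")

```text
clock: 1.82
position: [0.224, -0.5835, 0.2267]
ee_rot: [2.013, 2.411, 0.0]
force: [0.3, 0.2, 0.5]
width: 0.999
gripper_force: 0.0
```

```bash
cat > plan.py <<'E'
"""go.py: print tool-axis shift from the measured pose to a world target."""
import sys; from h import *
P={1:(.525,-.334),2:(.5115,-.266),3:(.500,-.197),4:(.4875,-.130)}
B={1:(.5597,.3124),2:(.5247,.2516),3:(.4893,.1909),4:(.4544,.1302)}
def pose():
    s=arm.observe();R=cv2.Rodrigues(np.array(s["ee_rot"],float))[0]
    return s,s["position"],R
def plan(xy,z,th):
    s,p,R=pose(); t=np.degrees(np.arctan2(R[1,1],R[0,1])); d=np.array([*xy,z])-p
    a=np.radians(t); X=[-np.sin(a),np.cos(a)];Y=[np.cos(a),np.sin(a)]
    print("t%.1f"%s["clock"],"pos",p.round(4),"theta %.1f"%t,"q",s["joints"].round(2),"F",s["force"].round(1),"w %.3f g %.1f"%(s["width"],s["gripper_force"]))
    print("shift cm (at present axes): %.2f %.2f %.2f  turn %.1f"%(d[:2]@X*100,d[:2]@Y*100,-d[2]*100,(t-th+180)%360-180))
    a=np.radians(th); X=[-np.sin(a),np.cos(a)];Y=[np.cos(a),np.sin(a)]
    print("shift after turn: %.2f %.2f %.2f"%(d[:2]@X*100,d[:2]@Y*100,-d[2]*100))
E
python3 -c "
from plan import *
plan(P[1],.21,10.5)"
```

```text
t1.8 pos [ 0.224  -0.5835  0.2267] theta 10.3 q [ 1.31  0.46 -0.28  1.55  0.13  1.15  1.18] F [0.3 0.2 0.5] w 0.999 g 0.0
shift cm (at present axes): 19.18 34.07 1.67  turn -0.2
shift after turn: 19.05 34.15 1.67
```

play_rows(increments="0.64 1.14 0 -0.2 1;1.28 2.27 0 0 1;1.28 2.27 0 0 1;1.28 2.27 0 0 1;1.28 2.27 0 0 1")

```text
clock: 2.23
position: [0.3156, -0.5061, 0.2269]
ee_rot: [2.007, 2.416, 0.001]
force: [-0.1, 0.1, 0.2]
width: 1.002
gripper_force: 0.0
```

play_rows(increments="1.28 2.27 0 0 1;1.28 2.27 0 0 1;1.28 2.27 0 0 1;1.28 2.27 0 0 1;1.28 2.27 0 0 1")

```text
clock: 2.65
position: [0.4151, -0.4218, 0.2269]
ee_rot: [2.007, 2.417, 0.0]
force: [0.7, -0.6, -1.4]
width: 0.998
gripper_force: 0.0
```

play_rows(increments="1.28 2.27 0 0 1;1.28 2.27 0 0 1;1.28 2.27 0 0 1;1.28 2.27 0 0 1;1.28 2.27 0 0 1")

```text
clock: 3.07
position: [0.5145, -0.3377, 0.2269]
ee_rot: [2.007, 2.417, 0.0]
force: [1.0, 0.5, -0.3]
width: 1.001
gripper_force: 0.0
```

play_rows(increments="0.64 1.14 0.8 0 1;0 0 0.8 0 1;0 0 0 0 1;0 0 0 0 1")

```text
clock: 3.4
position: [0.5216, -0.3323, 0.2097]
ee_rot: [-2.006, -2.416, 0.002]
force: [-0.1, 0.1, 0.3]
width: 1.001
gripper_force: 0.0
```

```bash
python3 -c "
from plan import *
plan(P[1],.028,10.5)
p=vision.get_image('side');save(p,'s1.png',(60,210,200,350),4)"
```

```text
t3.4 pos [ 0.5216 -0.3323  0.2097] theta 10.6 q [ 0.74  0.47 -0.37  1.59  0.19  1.12  0.5 ] F [-0.1  0.1  0.3] w 1.001 g 0.0
shift cm (at present axes): -0.23 0.30 18.17  turn 0.1
shift after turn: -0.22 0.30 18.17
```

View pics/s1.png

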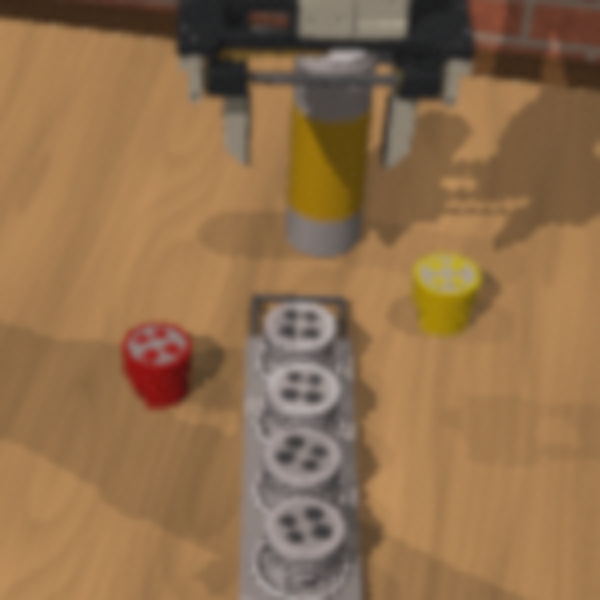

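The fingers straddle piston 1 (crown at px 302,325) from above, slightly right of it, which fits the +0.3 cm correction. Going down.

play_rows(increments="-0.1 0.15 1 0 1;-0.1 0.15 2 0 1;0 0 2.2 0 1;0 0 2.2 0 1;0 0 2.2 0 1")

```text
clock: 3.87
position: [0.5257, -0.3341, 0.1135]
ee_rot: [2.007, 2.416, -0.001]
force: [0.0, -0.2, -0.8]
width: 0.996
gripper_force: 0.0
```

play_rows(increments="0 0 2 0 1;0 0 1 0 1;0 0 0 0 1;0 0 0 0 1")

```text
clock: 4.2
position: [0.5262, -0.3334, 0.0848]
ee_rot: [-2.005, -2.418, 0.0]
force: [0.1, -0.1, 0.8]
width: 0.998
gripper_force: 0.0
```

```bash
python3 -c "
from plan import *
plan(P[1],.028,10.5)
p=vision.get_image('side');save(p,'s2.png',(90,190,220,350),5)"
```

```text
t4.2 pos [ 0.5262 -0.3334  0.0848] theta 10.7 q [ 0.71  0.6  -0.35  1.71  0.25  0.88  0.45] F [ 0.1 -0.1  0.8] w 0.998 g 0.0
shift cm (at present axes): -0.04 -0.13 5.68  turn 0.2
shift after turn: -0.04 -0.13 5.68
```

View pics/s2.png

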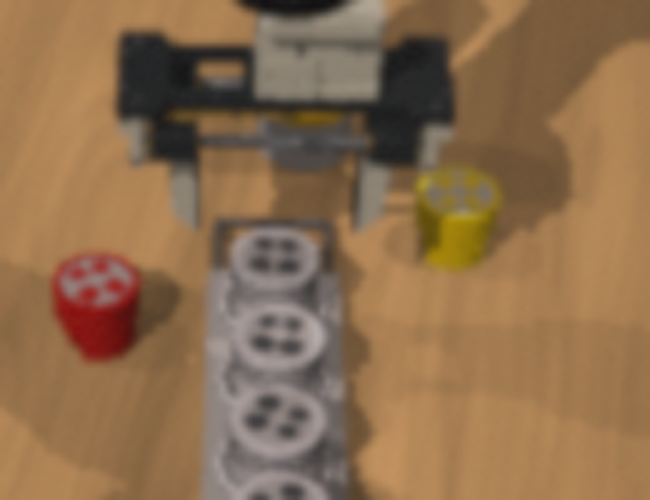

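The fingers (tips at px 190,225 and 365,225) are centred on piston 1's crown at (276,257), clear of the yellow and red parts. Lowering, gripping, and lifting a little.

play_rows(increments="0 -0.05 1.2 0 1;0 0 1.5 0 1;0 0 1.5 0 1;0 0 1 0 1;0 0 0.5 0 1")

```text
clock: 4.67
position: [0.5255, -0.3329, 0.0267]
ee_rot: [-2.004, -2.418, 0.0]
force: [-0.3, -0.1, 0.5]
width: 1.001
gripper_force: 0.0
```

play_rows(increments="0 0 0 0 0.5;0 0 0 0 0.3;0 0 0 0 0;0 0 0 0 -0.3;0 0 0 0 -0.6", grip_force=20)

```text
clock: 5.08
position: [0.5264, -0.3333, 0.0284]
ee_rot: [2.004, 2.418, 0.0]
force: [0.4, -0.4, 0.2]
width: 0.69
gripper_force: 0.0
```

play_rows(increments="0 0 0 0 -1;0 0 0 0 -1;0 0 0 0 -1;0 0 0 0 -1")

```text
clock: 5.42
position: [0.5261, -0.3332, 0.0281]
ee_rot: [2.004, 2.419, -0.0]
force: [-1.5, 0.3, 5.7]
width: 0.584
gripper_force: 20.0
```

```bash
python3 -c "
from plan import *
plan(P[1],.028,10.5)"
```

```text
t5.4 pos [ 0.5261 -0.3332  0.0281] theta 10.7 q [ 0.69  0.67 -0.32  1.75  0.29  0.77  0.42] F [-1.5  0.3  5.7] w 0.584 g 20.0
shift cm (at present axes): -0.06 -0.12 0.01  turn 0.2
shift after turn: -0.06 -0.12 0.01
```

play_rows(increments="0 0 -0.3 0 -1;0 0 -0.8 0 -1;0 0 -1.3 0 -1;0 0 -1.8 0 -1;0 0 -2 0 -1", grip_force=25)

```text
clock: 5.83
position: [0.5256, -0.3327, 0.0907]
ee_rot: [-2.004, -2.418, 0.0]
force: [1.0, -0.3, -1.5]
width: 0.586
gripper_force: 25.0
```

play_rows(increments="0 0 -2 0 -1;0 0 -1.5 0 -1;0 0 -0.8 0 -1;0 0 0 0 -1;0 0 0 0 -1")

```text
clock: 6.25
position: [0.526, -0.3331, 0.133]
ee_rot: [2.004, 2.419, -0.0]
force: [0.3, 0.5, -2.2]
width: 0.581
gripper_force: 25.0
```

```bash
python3 -c "
from plan import *
plan(B[1],.13,-30)"
```

```text
t6.2 pos [ 0.526  -0.3331  0.133 ] theta 10.7 q [ 0.72  0.55 -0.36  1.67  0.23  0.97  0.47] F [ 0.3  0.5 -2.2] w 0.581 g 25.0
shift cm (at present axes): 62.80 15.31 0.30  turn 40.7
shift after turn: 57.59 -29.35 0.30
```

play_rows(increments="0.8 0.2 0 0 -1;1.6 0.4 0 0 -1;2.6 0.63 0 0 -1;2.6 0.63 0 0 -1;2.6 0.63 0 0 -1")

```text
clock: 6.67
position: [0.5306, -0.2262, 0.1314]
ee_rot: [-2.003, -2.417, 0.001]
force: [0.8, 0.8, -0.6]
width: 0.585
gripper_force: 25.0
```

play_rows(increments="2.6 0.63 0 0 -1;2.6 0.63 0 0 -1;2.6 0.63 0 0 -1;2.6 0.63 0 0 -1;2.6 0.63 0 0 -1")

```text
clock: 7.08
position: [0.5372, -0.0925, 0.1316]
ee_rot: [-2.003, -2.418, 0.001]
force: [0.6, 0.2, -2.4]
width: 0.582
gripper_force: 25.0
```

play_rows(increments="2.6 0.63 0 0 -1;2.6 0.63 0 0 -1;2.6 0.63 0 0 -1;2.6 0.63 0 0 -1;2.6 0.63 0 0 -1")

```text
clock: 7.5
position: [0.5438, 0.0408, 0.1316]
ee_rot: [-2.003, -2.418, 0.002]
force: [0.3, 0.6, -2.5]
width: 0.581
gripper_force: 25.0
```

play_rows(increments="2.6 0.63 0 0 -1;2.6 0.63 0 0 -1;2.6 0.63 0 0 -1;2.6 0.63 0 0 -1;2.6 0.63 0 0 -1")

```text
clock: 7.92
position: [0.5505, 0.1742, 0.1315]
ee_rot: [-2.003, -2.418, 0.003]
force: [0.8, 0.4, -1.8]
width: 0.581
gripper_force: 25.0
```

play_rows(increments="2.6 0.63 0 0 -1;2.6 0.63 0 0 -1;2.6 0.63 0 0 -1;2.6 0.63 0 0 -1;2 0.5 0 3 -1")

```text
clock: 8.33
position: [0.5567, 0.3028, 0.1313]
ee_rot: [-2.062, -2.367, 0.002]
force: [-0.3, 0.0, -1.5]
width: 0.587
gripper_force: 25.0
```

play_rows(increments="0.8 0.2 0 5 -1;0 0 0 6 -1;0 0 0 6 -1;0 0 0 6 -1;0 0 0 6 -1")

```text
clock: 8.75
position: [0.558, 0.3084, 0.1312]
ee_rot: [-2.597, -1.767, 0.004]
force: [-0.4, 0.2, -1.7]
width: 0.583
gripper_force: 25.0
```

play_rows(increments="0 0 0 5 -1;0 0 0 3.7 -1;0 0 0 0 -1;0 0 0 0 -1")

```text
clock: 9.08
position: [0.5584, 0.3083, 0.1316]
ee_rot: [2.718, 1.575, -0.003]
force: [0.1, 0.0, -1.3]
width: 0.583
gripper_force: 25.0
```

```bash
python3 -c "
from plan import *
plan(B[1],.025,-30)
p=vision.get_image('side');save(p,'s3.png',(234,384,120,320),3.5)"
```

```text
t9.1 pos [0.5584 0.3083 0.1316] theta -29.8 q [-0.42  0.56 -0.26  1.63  0.16  0.98 -1.25] F [ 0.1  0.  -1.3] w 0.583 g 25.0
shift cm (at present axes): 0.42 -0.09 10.66  turn 0.2
shift after turn: 0.42 -0.09 10.66
```

View pics/s3.png

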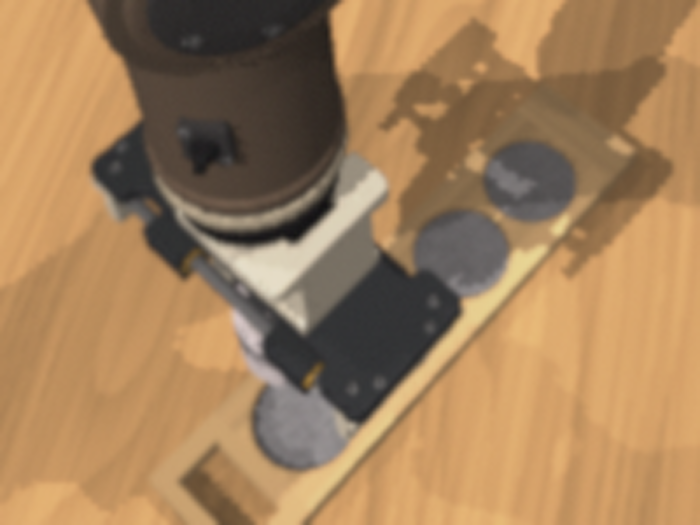

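The gripper with the piston is up-right of recess 1 (px 300,425). It shows there because it is still about 10 cm up, so I'll correct by 0.4 cm and lower.

play_rows(increments="0.2 -0.05 1 0 -1;0.2 -0.05 1.8 0 -1;0 0 2 0 -1;0 0 2 0 -1;0 0 1.5 0 -1")

```text
clock: 9.55
position: [0.5596, 0.3118, 0.0471]
ee_rot: [-2.719, -1.573, 0.003]
force: [-0.8, -0.7, -1.6]
width: 0.585
gripper_force: 25.0
```

play_rows(increments="0 0 0.8 0.2 -1;0 0 0.4 0 -1;0 0 0 0 -1;0 0 0 0 -1")

```text
clock: 9.88
position: [0.5608, 0.3125, 0.0381]
ee_rot: [-2.723, -1.567, -0.001]
force: [0.1, 0.5, -1.7]
width: 0.583
gripper_force: 25.0
```

```bash
python3 -c "
from plan import *
plan(B[1],.0231,-30)"
```

```text
t9.9 pos [0.5608 0.3125 0.0381] theta -30.2 q [-0.44  0.67 -0.23  1.69  0.2   0.8  -1.29] F [ 0.1  0.5 -1.7] w 0.583 g 25.0
shift cm (at present axes): -0.06 -0.09 1.50  turn -0.2
shift after turn: -0.06 -0.09 1.50
```

play_rows(increments="-0.05 -0.1 0.4 -0.2 -1;0 0 0.4 0 -1;0 0 0.3 0 -1;0 0 0.2 0 -1;0 0 0.1 0 -1")

```text
clock: 10.3
position: [0.5593, 0.3121, 0.0234]
ee_rot: [2.72, 1.571, -0.001]
force: [-0.7, -0.5, -1.7]
width: 0.581
gripper_force: 25.0
```

play_rows(increments="0 0 0.05 0 -1;0 0 0.05 0 -1;0 0 0 0 -1")

```text
clock: 10.55
position: [0.5593, 0.3122, 0.0231]
ee_rot: [2.72, 1.571, -0.0]
force: [-2.2, -1.8, 3.5]
width: 0.584
gripper_force: 25.0
```

Contact was felt at exactly the seat height. Releasing, lifting, and looking.

play_rows(increments="0 0 0 0 -0.2;0 0 0 0 0.2;0 0 0 0 0.6;0 0 0 0 1;0 0 0 0 1")

```text
clock: 10.97
position: [0.5596, 0.3124, 0.0227]
ee_rot: [-2.721, -1.571, -0.001]
force: [0.4, 0.1, -0.2]
width: 0.771
gripper_force: 0.0
```

play_rows(increments="0 0 0 0 1;0 0 0 0 1;0 0 -0.5 0 1;0 0 -1.5 0 1;0 0 -2.2 0 1")

```text
clock: 11.38
position: [0.5582, 0.3114, 0.0636]
ee_rot: [2.72, 1.571, -0.006]
force: [-0.5, -0.2, -0.1]
width: 1.001
gripper_force: 0.0
```

play_rows(increments="0 0 -2.2 0 1;0 0 -2.2 0 1;0 0 -1.4 0 1;0 0 -0.5 0 1;0 0 0 0 1")

```text
clock: 11.8
position: [0.5601, 0.3128, 0.1293]
ee_rot: [-2.721, -1.571, -0.004]
force: [0.1, -0.6, 0.4]
width: 1.0
gripper_force: 0.0
```

```bash
python3 -c "
from plan import *
plan(P[2],.13,10.5)"
```

```text
t11.8 pos [0.5601 0.3128 0.1293] theta -30.0 q [-0.42  0.56 -0.26  1.63  0.17  0.97 -1.26] F [ 0.1 -0.6  0.4] w 1.000 g 0.0
shift cm (at present axes): -52.56 24.72 -0.07  turn -40.5
shift after turn: -56.02 -15.33 -0.07
```

play_rows(increments="-1.2 0.56 0 0 1;-2.39 1.124 0 0 1;-2.39 1.124 0 0 1;-2.39 1.124 0 0 1;-2.39 1.124 0 0 1")

```text
clock: 12.22
position: [0.5481, 0.191, 0.126]
ee_rot: [2.721, 1.571, -0.005]
force: [0.5, 0.2, 0.3]
width: 0.998
gripper_force: 0.0
```

play_rows(increments="-2.39 1.124 0 0 1;-2.39 1.124 0 0 1;-2.39 1.124 0 0 1;-2.39 1.124 0 0 1;-2.39 1.124 0 0 1")

```text
clock: 12.63
position: [0.5366, 0.0596, 0.1262]
ee_rot: [-2.721, -1.57, 0.004]
force: [0.2, -0.5, -0.2]
width: 1.002
gripper_force: 0.0
```

play_rows(increments="-2.39 1.124 0 0 1;-2.39 1.124 0 0 1;-2.39 1.124 0 0 1;-2.39 1.124 0 0 1;-2.39 1.124 0 0 1")

```text
clock: 13.05
position: [0.5253, -0.0716, 0.1263]
ee_rot: [-2.72, -1.57, 0.004]
force: [1.3, 0.6, -0.1]
width: 1.001
gripper_force: 0.0
```

play_rows(increments="-2.39 1.124 0 0 1;-2.39 1.124 0 0 1;-2.39 1.124 0 0 1;-2.39 1.124 0 0 1;-2.39 1.124 0 0 1")

```text
clock: 13.47
position: [0.5141, -0.2028, 0.1263]
ee_rot: [-2.72, -1.569, 0.003]
force: [0.3, -0.2, 0.1]
width: 0.997
gripper_force: 0.0
```

play_rows(increments="-2.39 1.124 0 0 1;-2.39 1.124 0 0 1;-1.2 0.56 0 -3 1;0 0 0 -6.5 1;0 0 0 -6.5 1")

```text
clock: 13.88
position: [0.5083, -0.2687, 0.126]
ee_rot: [-2.472, -1.936, 0.004]
force: [0.2, 1.0, -1.3]
width: 0.999
gripper_force: 0.0
```

play_rows(increments="0 0 0 -6.5 1;0 0 0 -6.5 1;0 0 0 -6.5 1;0 0 0 -5 1;0 0 0 0 1")

```text
clock: 14.3
position: [0.5087, -0.2673, 0.1261]
ee_rot: [-2.003, -2.417, 0.002]
force: [0.9, 0.1, -1.0]
width: 0.998
gripper_force: 0.0
```

play_rows(increments="0 0 0 0 1")

```text
clock: 14.38
position: [0.5092, -0.2671, 0.1265]
ee_rot: [-2.012, -2.41, 0.001]
force: [0.3, -0.5, 0.0]
width: 0.997
gripper_force: 0.0
```

```bash
python3 -c "
from plan import *; from meas import run
plan(P[2],.028,10.5)
p=vision.get_image('side');run(p);save(p,'s4.png',(130,384,140,340),2.3)
p=vision.get_image('top');run(p)"
```

```text
t14.4 pos [ 0.5092 -0.2671  0.1265] theta 10.3 q [ 0.65  0.49 -0.36  1.79  0.21  0.9   0.38] F [ 0.3 -0.5  0. ] w 0.997 g 0.0
shift cm (at present axes): 0.07 0.25 9.85  turn -0.2
shift after turn: 0.07 0.25 9.85
crowns
[ 0.512  -0.2559  0.058 ] [ 0.5121 -0.2556] 226 9.2 157 275
[ 0.5009 -0.1881  0.058 ] [ 0.5004 -0.1867] 244 9.5 174 274
[ 0.4878 -0.1205  0.058 ] [ 0.4878 -0.121 ] 274 9.9 192 275
[0.5583 0.316  0.058 ] [0.5587 0.3161] 573 14.0 345 204
felt
[0.4536 0.1307 0.01  ] [0.4536 0.1308] 443 12.8 285 271
[0.4884 0.1913 0.01  ] [0.4883 0.1911] 511 13.1 306 251
[0.5237 0.2522 0.01  ] [0.5246 0.2516] 576 14.0 328 229
[0.5501 0.3243 0.01  ] [0.5591 0.3117] 241 15.3 359 209
crowns
[ 0.5118 -0.2483  0.058 ] [ 0.5117 -0.252 ] 87 8.6 206 307
[ 0.4998 -0.1974  0.058 ] [ 0.4995 -0.1972] 353 10.6 209 286
[ 0.4868 -0.1301  0.058 ] [ 0.4864 -0.1302] 353 10.7 212 260
[0.5592 0.3066 0.058 ] [0.5586 0.3054] 340 10.8 171 95
felt
[0.4547 0.1299 0.01  ] [0.4546 0.1301] 413 11.7 219 161
[0.4899 0.1906 0.01  ] [0.4894 0.1905] 403 11.6 204 140
[0.5252 0.2513 0.01  ] [0.5252 0.2513] 396 11.5 189 120
[0.5497 0.301  0.01  ] [0.5609 0.3121] 117 11.2 179 103
```

View pics/s4.png

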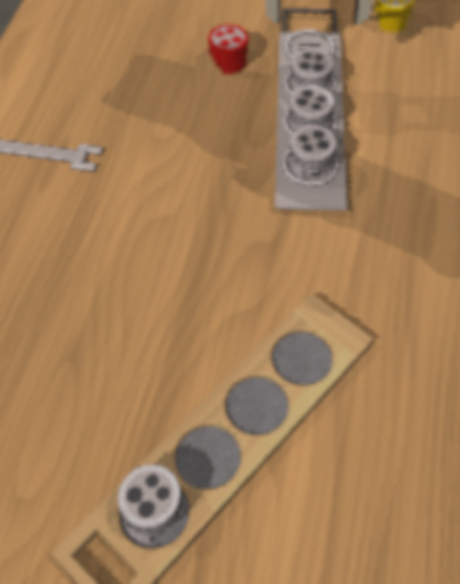

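Piston 1 stands upright in the recess by the hand-hold (px 150,500). The gripper is above the tray row for piston 2.

play_rows(increments="0.07 0.25 0 -0.2 1;0 0 1 0 1;0 0 2 0 1;0 0 2 0 1;0 0 2 0 1")

```text
clock: 14.9
position: [0.5131, -0.2655, 0.0565]
ee_rot: [2.005, 2.418, 0.0]
force: [-0.4, -0.3, -0.4]
width: 1.001
gripper_force: 0.0
```

play_rows(increments="0 0 1.4 0 1;0 0 0.8 0 1;0 0 0.4 0 1;0 0 0 0 1;0 0 0 0 1")

```text
clock: 15.32
position: [0.5134, -0.2656, 0.0321]
ee_rot: [2.004, 2.419, 0.0]
force: [-0.1, 0.9, 0.9]
width: 1.0
gripper_force: 0.0
```

```bash
python3 -c "
from plan import *
plan(P[2],.028,10.5)"
```

```text
t15.3 pos [ 0.5134 -0.2656  0.0321] theta 10.7 q [ 0.61  0.61 -0.32  1.86  0.28  0.71  0.32] F [-0.1  0.9  0.9] w 1.000 g 0.0
shift cm (at present axes): 0.00 -0.19 0.41  turn 0.2
shift after turn: 0.00 -0.19 0.41
```

play_rows(increments="0 -0.15 0.4 0 1;0 0 0 0 0.5;0 0 0 0 0.3;0 0 0 0 0;0 0 0 0 -0.3", grip_force=25)

```text
clock: 15.73
position: [0.5117, -0.2661, 0.0281]
ee_rot: [2.004, 2.419, 0.0]
force: [0.1, -1.4, -0.6]
width: 0.756
gripper_force: 0.0
```

play_rows(increments="0 0 0 0 -0.6;0 0 0 0 -1;0 0 0 0 -1;0 0 0 0 -1;0 0 0 0 -1")

```text
clock: 16.15
position: [0.5116, -0.266, 0.0278]
ee_rot: [2.004, 2.419, -0.0]
force: [-0.4, -0.5, 1.9]
width: 0.582
gripper_force: 25.0
```

```bash
python3 -c "
from plan import *
plan(P[2],.028,10.5)"
```

```text
t16.1 pos [ 0.5116 -0.266   0.0278] theta 10.7 q [ 0.61  0.61 -0.31  1.87  0.28  0.7   0.32] F [-0.4 -0.5  1.9] w 0.582 g 25.0
shift cm (at present axes): -0.00 -0.01 -0.02  turn 0.2
shift after turn: -0.00 -0.01 -0.02
```

play_rows(increments="0 0 -0.3 0 -1;0 0 -0.8 0 -1;0 0 -1.3 0 -1;0 0 -1.8 0 -1;0 0 -2 0 -1")

```text
clock: 16.57
position: [0.5109, -0.2656, 0.0903]
ee_rot: [-2.003, -2.418, 0.001]
force: [0.2, 0.4, -0.8]
width: 0.581
gripper_force: 25.0
```

play_rows(increments="0 0 -2 0 -1;0 0 -1.5 0 -1;0 0 -0.8 0 -1;0 0 0 0 -1;0 0 0 0 -1")

```text
clock: 16.98
position: [0.5114, -0.266, 0.1327]
ee_rot: [2.004, 2.419, -0.0]
force: [-0.2, -0.1, -1.5]
width: 0.581
gripper_force: 25.0
```

```bash
python3 -c "
from plan import *
plan(B[2],.13,-30)"
```

```text
t17.0 pos [ 0.5114 -0.266   0.1327] theta 10.7 q [ 0.65  0.48 -0.36  1.78  0.21  0.92  0.38] F [-0.2 -0.1 -1.5] w 0.581 g 25.0
shift cm (at present axes): 50.61 10.92 0.27  turn 40.7
shift after turn: 45.49 -24.73 0.27
```

play_rows(increments="1.2 0.26 0 0 -1;2.41 0.52 0 0 -1;2.41 0.52 0 0 -1;2.41 0.52 0 0 -1;2.41 0.52 0 0 -1")

```text
clock: 17.4
position: [0.5133, -0.1527, 0.1315]
ee_rot: [-2.002, -2.418, 0.001]
force: [-1.0, 0.5, -0.7]
width: 0.582
gripper_force: 25.0
```

play_rows(increments="2.41 0.52 0 0 -1;2.41 0.52 0 0 -1;2.41 0.52 0 0 -1;2.41 0.52 0 0 -1;2.41 0.52 0 0 -1")

```text
clock: 17.82
position: [0.5163, -0.0296, 0.1316]
ee_rot: [-2.002, -2.418, 0.002]
force: [1.2, -0.7, -1.3]
width: 0.585
gripper_force: 25.0
```

play_rows(increments="2.41 0.52 0 0 -1;2.41 0.52 0 0 -1;2.41 0.52 0 0 -1;2.41 0.52 0 0 -1;2.41 0.52 0 0 -1")

```text
clock: 18.23
position: [0.5192, 0.0933, 0.1316]
ee_rot: [-2.002, -2.419, 0.002]
force: [-0.6, 0.6, -1.1]
width: 0.58
gripper_force: 25.0
```

play_rows(increments="2.41 0.52 0 0 -1;2.41 0.52 0 0 -1;2.41 0.52 0 0 -1;2.41 0.52 0 0 -1;2.41 0.52 0 0 -1")

```text
clock: 18.65
position: [0.5222, 0.2163, 0.1314]
ee_rot: [-2.003, -2.419, 0.003]
force: [-0.4, -0.3, -1.6]
width: 0.587
gripper_force: 25.0
```

play_rows(increments="2.41 0.52 0 0 -1;1.2 0.26 0 0 -1;0 0 0 4 -1;0 0 0 6 -1;0 0 0 6 -1")

```text
clock: 19.07
position: [0.5237, 0.2515, 0.1316]
ee_rot: [-2.326, -2.111, 0.003]
force: [-0.5, -0.7, -1.8]
width: 0.583
gripper_force: 25.0
```

play_rows(increments="0 0 0 6 -1;0 0 0 6 -1;0 0 0 6 -1;0 0 0 4 -1;0 0 0 2.7 -1")

```text
clock: 19.48
position: [0.5238, 0.2511, 0.1318]
ee_rot: [2.724, 1.565, -0.003]
force: [-0.3, 0.6, -1.4]
width: 0.582
gripper_force: 25.0
```

play_rows(increments="0 0 0 0 -1;0 0 0 0 -1")

```text
clock: 19.65
position: [0.5241, 0.2512, 0.132]
ee_rot: [2.719, 1.573, -0.002]
force: [-0.1, -0.1, -1.3]
width: 0.579
gripper_force: 25.0
```

```bash
python3 -c "
from plan import *
plan(B[2],.025,-30)"
```

```text
t19.6 pos [0.5241 0.2512 0.132 ] theta -29.9 q [-0.35  0.48 -0.27  1.78  0.16  0.91 -1.2 ] F [-0.1 -0.1 -1.3] w 0.579 g 25.0
shift cm (at present axes): 0.06 0.03 10.70  turn 0.1
shift after turn: 0.06 0.03 10.70
```

play_rows(increments="0.05 0 1 0 -1;0 0 1.8 0 -1;0 0 2 0 -1;0 0 2 0 -1;0 0 1.5 0 -1")

```text
clock: 20.07
position: [0.5241, 0.2514, 0.0473]
ee_rot: [-2.719, -1.573, 0.003]
force: [-0.1, -0.5, -1.6]
width: 0.584
gripper_force: 25.0
```

play_rows(increments="0 0 0.8 0 -1;0 0 0.4 0 -1;0 0 0 0 -1;0 0 0 0 -1")

```text
clock: 20.4
position: [0.5253, 0.2522, 0.0381]
ee_rot: [-2.72, -1.571, -0.001]
force: [0.2, 0.2, -0.8]
width: 0.583
gripper_force: 25.0
```

```bash
python3 -c "
from plan import *
plan(B[2],.0228,-30)"
```

```text
t20.4 pos [0.5253 0.2522 0.0381] theta -30.0 q [-0.37  0.6  -0.24  1.85  0.21  0.72 -1.25] F [ 0.2  0.2 -0.8] w 0.583 g 25.0
shift cm (at present axes): -0.08 -0.02 1.53  turn 0.0
shift after turn: -0.08 -0.02 1.53
```

play_rows(increments="-0.05 0 0.4 0 -1;0 0 0.4 0 -1;0 0 0.3 0 -1;0 0 0.2 0 -1;0 0 0.1 0 -1")

```text
clock: 20.82
position: [0.5246, 0.2515, 0.0234]
ee_rot: [2.72, 1.571, -0.001]
force: [0.2, -0.0, -1.0]
width: 0.584
gripper_force: 25.0
```

play_rows(increments="0 0 0.05 0 -1;0 0 0.05 0 -1;0 0 0 0 -1")

```text
clock: 21.07
position: [0.5248, 0.2516, 0.0228]
ee_rot: [2.72, 1.571, 0.0]
force: [-0.2, 1.0, -0.9]
width: 0.584
gripper_force: 25.0
```

play_rows(increments="0 0 0.05 0 -1;0 0 0 0 -0.2;0 0 0 0 0.2;0 0 0 0 0.6;0 0 0 0 1")

```text
clock: 21.48
position: [0.525, 0.2516, 0.0223]
ee_rot: [2.721, 1.571, 0.001]
force: [0.0, 0.3, 0.4]
width: 0.697
gripper_force: 0.0
```

play_rows(increments="0 0 0 0 1;0 0 0 0 1;0 0 0 0 1;0 0 -0.5 0 1;0 0 -1.5 0 1")

```text
clock: 21.9
position: [0.5235, 0.2508, 0.0409]
ee_rot: [-2.72, -1.571, 0.006]
force: [-0.2, -0.6, 0.4]
width: 0.993
gripper_force: 0.0
```

play_rows(increments="0 0 -2.2 0 1;0 0 -2.2 0 1;0 0 -2.2 0 1;0 0 -1.4 0 1;0 0 -0.5 0 1")

```text
clock: 22.32
position: [0.526, 0.2523, 0.1301]
ee_rot: [2.72, 1.571, 0.006]
force: [1.5, -0.1, -0.2]
width: 1.001
gripper_force: 0.0
```

play_rows(increments="0 0 0 0 1")

```text
clock: 22.4
position: [0.5255, 0.2519, 0.1287]
ee_rot: [2.72, 1.571, 0.004]
force: [0.2, -0.5, 0.1]
width: 0.999
gripper_force: 0.0
```

```bash
python3 -c "
from plan import *
plan(P[3],.13,10.5)"
```

```text
t22.4 pos [0.5255 0.2519 0.1287] theta -30.0 q [-0.35  0.48 -0.27  1.78  0.16  0.9  -1.21] F [ 0.2 -0.5  0.1] w 0.999 g 0.0
shift cm (at present axes): -40.16 20.23 -0.13  turn -40.5
shift after turn: -43.68 -10.69 -0.13
```

play_rows(increments="-1.2 0.6 0 0 1;-2.36 1.19 0 0 1;-2.36 1.19 0 0 1;-2.36 1.19 0 0 1;-2.36 1.19 0 0 1")

```text
clock: 22.82
position: [0.5166, 0.1299, 0.1257]
ee_rot: [-2.721, -1.571, 0.005]
force: [0.8, 0.4, 0.1]
width: 0.998
gripper_force: 0.0
```

play_rows(increments="-2.36 1.19 0 0 1;-2.36 1.19 0 0 1;-2.36 1.19 0 0 1;-2.36 1.19 0 0 1;-2.36 1.19 0 0 1")

```text
clock: 23.23
position: [0.5088, -0.0018, 0.1258]
ee_rot: [-2.72, -1.57, 0.004]
force: [0.1, 0.7, 0.0]
width: 1.0
gripper_force: 0.0
```

play_rows(increments="-2.36 1.19 0 0 1;-2.36 1.19 0 0 1;-2.36 1.19 0 0 1;-2.36 1.19 0 0 1;-2.36 1.19 0 0 1")

```text
clock: 23.65
position: [0.5011, -0.1334, 0.1258]
ee_rot: [-2.72, -1.569, 0.004]
force: [-0.5, 0.1, 0.3]
width: 0.997
gripper_force: 0.0
```

play_rows(increments="-2.36 1.19 0 0 1;-2.36 1.19 0 0 1;-1.2 0.6 0 0 1;0 0 0 -6 1;0 0 0 -6.5 1")

```text
clock: 24.07
position: [0.4972, -0.1995, 0.1256]
ee_rot: [-2.531, -1.858, 0.004]
force: [0.1, 0.4, 0.1]
width: 0.997
gripper_force: 0.0
```

play_rows(increments="0 0 0 -6.5 1;0 0 0 -6.5 1;0 0 0 -6.5 1;0 0 0 -5 1;0 0 0 -3.5 1")

```text
clock: 24.48
position: [0.4974, -0.1981, 0.1256]
ee_rot: [-2.002, -2.418, 0.002]
force: [-0.2, 1.1, -0.2]
width: 0.999
gripper_force: 0.0
```

play_rows(increments="0 0 0 0 1;0 0 0 0 1")

```text
clock: 24.65
position: [0.498, -0.1979, 0.1261]
ee_rot: [-2.011, -2.411, 0.001]
force: [-0.2, 0.0, -0.0]
width: 0.995
gripper_force: 0.0
```

```bash
python3 -c "
from plan import *; from meas import run
plan(P[3],.028,10.5)
p=vision.get_image('side');run(p);save(p,'s5.png',(130,384,140,340),2.3)"
```

```text
t24.6 pos [ 0.498  -0.1979  0.1261] theta 10.4 q [ 0.55  0.43 -0.36  1.89  0.2   0.86  0.27] F [-0.2  0.  -0. ] w 0.995 g 0.0
shift cm (at present axes): 0.06 0.21 9.81  turn -0.1
shift after turn: 0.06 0.21 9.81
crowns
[ 0.5006 -0.1875  0.058 ] [ 0.5004 -0.1867] 248 9.5 174 274
[ 0.4881 -0.1209  0.058 ] [ 0.4875 -0.1196] 271 10.0 192 275
[0.5259 0.2579 0.058 ] [0.5255 0.258 ] 533 13.3 321 227
[0.5584 0.3162 0.058 ] [0.5592 0.316 ] 576 14.0 345 204
felt
[0.4536 0.1306 0.01  ] [0.4536 0.1308] 441 12.8 285 271
[0.4887 0.1913 0.01  ] [0.4887 0.1924] 513 13.3 306 251
[0.5148 0.2641 0.01  ] [0.5246 0.2516] 203 14.0 334 232
[0.5509 0.3242 0.01  ] [0.5591 0.3117] 247 15.3 359 208
```

View pics/s5.png

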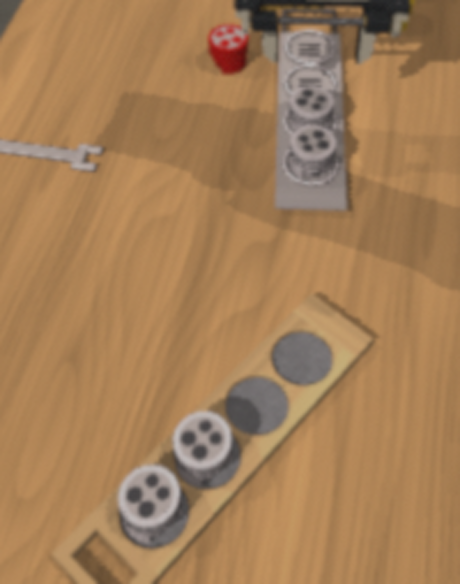

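Pistons 1 (px 150,498) and 2 (203,440) sit upright in order. Now piston 3.

play_rows(increments="0.05 0.1 0 -0.1 1;0 0 1 0 1;0 0 2 0 1;0 0 2 0 1;0 0 2 0 1")

```text
clock: 25.12
position: [0.5002, -0.1967, 0.056]
ee_rot: [2.007, 2.416, 0.0]
force: [0.5, -0.5, 0.6]
width: 1.005
gripper_force: 0.0
```

play_rows(increments="0 0 1.4 0 1;0 0 0.8 0 1;0 0 0.5 0 1;0 0 0 0 1;0 0 0 0 1")

```text
clock: 25.53
position: [0.5006, -0.1967, 0.0305]
ee_rot: [2.006, 2.417, 0.0]
force: [-0.1, 0.7, 0.2]
width: 0.998
gripper_force: 0.0
```

```bash
python3 -c "
from plan import *
plan(P[3],.028,10.5)"
```

```text
t25.5 pos [ 0.5006 -0.1967  0.0305] theta 10.6 q [ 0.5   0.57 -0.31  1.96  0.27  0.65  0.2 ] F [-0.1  0.7  0.2] w 0.998 g 0.0
shift cm (at present axes): -0.02 -0.06 0.25  turn 0.1
shift after turn: -0.02 -0.06 0.25
```

play_rows(increments="0 -0.05 0.25 0 1;0 0 0 0 0.5;0 0 0 0 0.3;0 0 0 0 0;0 0 0 0 -0.3")

```text
clock: 25.95
position: [0.4999, -0.197, 0.028]
ee_rot: [2.006, 2.417, 0.0]
force: [0.3, 0.4, -0.5]
width: 0.759
gripper_force: 0.0
```

play_rows(increments="0 0 0 0 -0.6;0 0 0 0 -1;0 0 0 0 -1;0 0 0 0 -1;0 0 0 0 -1")

```text
clock: 26.37
position: [0.4999, -0.1969, 0.0278]
ee_rot: [2.006, 2.417, 0.0]
force: [0.6, -0.2, 1.5]
width: 0.584
gripper_force: 25.0
```

```bash
python3 -c "
from plan import *
plan(P[3],.028,10.5)"
```

```text
t26.4 pos [ 0.4999 -0.1969  0.0278] theta 10.6 q [ 0.5   0.57 -0.31  1.97  0.28  0.65  0.2 ] F [ 0.6 -0.2  1.5] w 0.584 g 25.0
shift cm (at present axes): -0.01 0.01 -0.02  turn 0.1
shift after turn: -0.01 0.01 -0.02
```

play_rows(increments="0 0 -0.3 0 -1;0 0 -0.8 0 -1;0 0 -1.3 0 -1;0 0 -1.8 0 -1;0 0 -2 0 -1")

```text
clock: 26.78
position: [0.499, -0.1966, 0.0903]
ee_rot: [-2.005, -2.416, 0.001]
force: [-0.5, -0.6, -1.4]
width: 0.583
gripper_force: 25.0
```

play_rows(increments="0 0 -2 0 -1;0 0 -1.5 0 -1;0 0 -0.8 0 -1;0 0 0 0 -1;0 0 0 0 -1")

```text
clock: 27.2
position: [0.4996, -0.1969, 0.1327]
ee_rot: [2.006, 2.417, -0.0]
force: [-0.5, -0.3, -2.9]
width: 0.58
gripper_force: 25.0
```

```bash
python3 -c "
from plan import *
plan(B[3],.13,-30)"
```

```text
t27.2 pos [ 0.4996 -0.1969  0.1327] theta 10.6 q [ 0.55  0.42 -0.37  1.88  0.19  0.87  0.27] F [-0.5 -0.3 -2.9] w 0.580 g 25.0
shift cm (at present axes): 38.31 6.13 0.27  turn 40.6
shift after turn: 33.07 -20.28 0.27
```

play_rows(increments="1.15 0.19 0 0 -1;2.4 0.383 0 0 -1;2.4 0.383 0 0 -1;2.4 0.383 0 0 -1;2.4 0.383 0 0 -1")

```text
clock: 27.62
position: [0.4957, -0.0859, 0.1315]
ee_rot: [-2.005, -2.416, 0.001]
force: [0.4, 0.2, -0.7]
width: 0.586
gripper_force: 25.0
```

play_rows(increments="2.4 0.383 0 0 -1;2.4 0.383 0 0 -1;2.4 0.383 0 0 -1;2.4 0.383 0 0 -1;2.4 0.383 0 0 -1")

```text
clock: 28.03
position: [0.4922, 0.0354, 0.1316]
ee_rot: [-2.004, -2.417, 0.002]
force: [-0.3, -0.3, -2.2]
width: 0.584
gripper_force: 25.0
```

play_rows(increments="2.4 0.383 0 0 -1;2.4 0.383 0 0 -1;2.4 0.383 0 0 -1;2.4 0.383 0 0 -1;2.4 0.383 0 0 -1")

```text
clock: 28.45
position: [0.4888, 0.1566, 0.1315]
ee_rot: [-2.005, -2.417, 0.003]
force: [0.7, -1.0, -2.0]
width: 0.587
gripper_force: 25.0
```

play_rows(increments="2.4 0.383 0 0 -1;1.15 0.19 0 0 -1;0 0 0 4 -1;0 0 0 6 -1;0 0 0 6 -1")

```text
clock: 28.87
position: [0.4883, 0.1909, 0.1316]
ee_rot: [-2.327, -2.109, 0.003]
force: [-0.7, 0.3, -1.3]
width: 0.581
gripper_force: 25.0
```

play_rows(increments="0 0 0 6 -1;0 0 0 6 -1;0 0 0 6 -1;0 0 0 4 -1;0 0 0 2.6 -1")

```text
clock: 29.28
position: [0.4885, 0.1905, 0.1318]
ee_rot: [2.724, 1.566, -0.003]
force: [-0.2, 0.8, -2.3]
width: 0.584
gripper_force: 25.0
```

play_rows(increments="0 0 0 0 -1;0 0 0 0 -1")

```text
clock: 29.45
position: [0.4887, 0.1907, 0.132]
ee_rot: [2.719, 1.574, -0.002]
force: [-0.8, -0.1, -1.7]
width: 0.581
gripper_force: 25.0
```

```bash
python3 -c "
from plan import *
plan(B[3],.0228,-30)"
```

```text
t29.4 pos [0.4887 0.1907 0.132 ] theta -29.9 q [-0.26  0.4  -0.29  1.91  0.15  0.85 -1.14] F [-0.8 -0.1 -1.7] w 0.581 g 25.0
shift cm (at present axes): 0.05 0.04 10.92  turn 0.1
shift after turn: 0.05 0.04 10.92
```

play_rows(increments="0 0 1 0 -1;0 0 1.8 0 -1;0 0 2 0 -1;0 0 2 0 -1;0 0 1.5 0 -1")

```text
clock: 29.87
position: [0.4885, 0.1903, 0.0474]
ee_rot: [-2.719, -1.572, 0.003]
force: [0.3, 0.8, -1.0]
width: 0.581
gripper_force: 25.0
```

play_rows(increments="0 0 0.8 0 -1;0 0 0.4 0 -1;0 0 0 0 -1;0 0 0 0 -1")

```text
clock: 30.2
position: [0.4897, 0.191, 0.038]
ee_rot: [-2.72, -1.572, -0.001]
force: [0.1, -0.2, -2.1]
width: 0.583
gripper_force: 25.0
```

play_rows(increments="0 0 0.4 0 -1;0 0 0.4 0 -1;0 0 0.3 0 -1;0 0 0.2 0 -1;0 0 0.1 0 -1")

```text
clock: 30.62
position: [0.4893, 0.1908, 0.0234]
ee_rot: [2.721, 1.571, -0.001]
force: [0.0, 0.1, -2.1]
width: 0.58
gripper_force: 25.0
```

play_rows(increments="0 0 0.05 0 -1;0 0 0.05 0 -1;0 0 0 0 -1")

```text
clock: 30.87
position: [0.4895, 0.1909, 0.0228]
ee_rot: [2.72, 1.571, 0.0]
force: [-1.0, -0.6, -2.8]
width: 0.583
gripper_force: 25.0
```

```bash
python3 -c "
from plan import *
plan(B[3],.0228,-30)"
```

```text
t30.9 pos [0.4895 0.1909 0.0228] theta -30.0 q [-0.3   0.55 -0.24  2.    0.22  0.61 -1.21] F [-1.  -0.6 -2.8] w 0.583 g 25.0
shift cm (at present axes): -0.01 -0.02 0.00  turn 0.0
shift after turn: -0.01 -0.02 0.00
```

play_rows(increments="0 0 0.05 0 -1;0 0 0 0 -0.2;0 0 0 0 0.2;0 0 0 0 0.6;0 0 0 0 1")

```text
clock: 31.28
position: [0.4897, 0.191, 0.0223]
ee_rot: [2.72, 1.571, 0.001]
force: [0.7, -0.6, -0.7]
width: 0.696
gripper_force: 0.0
```

play_rows(increments="0 0 0 0 1;0 0 0 0 1;0 0 0 0 1;0 0 -0.5 0 1;0 0 -1.5 0 1")

```text
clock: 31.7
position: [0.4882, 0.1902, 0.0411]
ee_rot: [-2.72, -1.571, 0.005]
force: [0.2, 0.2, 0.9]
width: 0.993
gripper_force: 0.0
```

play_rows(increments="0 0 -2.2 0 1;0 0 -2.2 0 1;0 0 -2.2 0 1;0 0 -1.4 0 1;0 0 -0.5 0 1")

```text
clock: 32.12
position: [0.4905, 0.1915, 0.1298]
ee_rot: [2.72, 1.571, 0.006]
force: [0.7, 0.7, 0.5]
width: 0.999
gripper_force: 0.0
```

play_rows(increments="0 0 0 0 1")

```text
clock: 32.2
position: [0.4902, 0.1912, 0.1286]
ee_rot: [2.72, 1.571, 0.004]
force: [0.0, 1.0, -0.0]
width: 1.003
gripper_force: 0.0
```

```bash
python3 -c "
from plan import *
plan(P[4],.13,10.5)"
```

```text
t32.2 pos [0.4902 0.1912 0.1286] theta -30.0 q [-0.26  0.4  -0.29  1.92  0.15  0.84 -1.14] F [ 0.  1. -0.] w 1.003 g 0.0
shift cm (at present axes): -27.95 15.83 -0.14  turn -40.5
shift after turn: -31.53 -6.12 -0.14
```

play_rows(increments="-1.15 0.65 0 0 1;-2.33 1.32 0 0 1;-2.33 1.32 0 0 1;-2.33 1.32 0 0 1;-2.33 1.32 0 0 1")

```text
clock: 32.62
position: [0.4871, 0.0682, 0.1258]
ee_rot: [-2.72, -1.571, 0.004]
force: [-0.1, -0.9, 0.6]
width: 1.003
gripper_force: 0.0
```

play_rows(increments="-2.33 1.32 0 0 1;-2.33 1.32 0 0 1;-2.33 1.32 0 0 1;-2.33 1.32 0 0 1;-2.33 1.32 0 0 1")

```text
clock: 33.03
position: [0.4858, -0.0656, 0.1259]
ee_rot: [-2.72, -1.57, 0.004]
force: [0.6, -0.3, -0.8]
width: 0.998
gripper_force: 0.0
```

play_rows(increments="-2.33 1.32 0 0 1;-2.33 1.32 0 0 1;-1.15 0.65 0 0 1;0 0 0 -6 1;0 0 0 -6.5 1")

```text
clock: 33.45
position: [0.4851, -0.1323, 0.1257]
ee_rot: [-2.531, -1.859, 0.004]
force: [0.3, 1.4, -0.2]
width: 1.002
gripper_force: 0.0
```

play_rows(increments="0 0 0 -6.5 1;0 0 0 -6.5 1;0 0 0 -6.5 1;0 0 0 -5 1;0 0 0 -3.5 1")

```text
clock: 33.87
position: [0.4853, -0.1309, 0.1257]
ee_rot: [-2.002, -2.418, 0.002]
force: [0.4, -0.5, -0.8]
width: 1.001
gripper_force: 0.0
```

play_rows(increments="0 0 0 0 1;0 0 0 0 1")

```text
clock: 34.03
position: [0.4857, -0.1307, 0.1261]
ee_rot: [-2.011, -2.411, 0.002]
force: [-0.2, 0.2, 0.1]
width: 0.999
gripper_force: 0.0
```

```bash
python3 -c "
from plan import *; from meas import run
plan(P[4],.028,10.5)
p=vision.get_image('side');run(p)"
```

```text
t34.0 pos [ 0.4857 -0.1307  0.1261] theta 10.4 q [ 0.45  0.39 -0.37  1.96  0.19  0.83  0.15] F [-0.2  0.2  0.1] w 0.999 g 0.0
shift cm (at present axes): 0.04 0.19 9.81  turn -0.1
shift after turn: 0.04 0.19 9.81
crowns
[ 0.4879 -0.1202  0.058 ] [ 0.4875 -0.1196] 279 10.0 192 275
[0.4913 0.1971 0.058 ] [0.491  0.1973] 455 12.2 298 249
[0.5258 0.2578 0.058 ] [0.525  0.2582] 528 13.3 321 227
[0.5586 0.3159 0.058 ] [0.5592 0.316 ] 567 14.0 345 204
felt
[0.4639 0.1547 0.01  ] [0.4746 0.1604] 671 26.3 293 264
[0.5156 0.2643 0.01  ] [0.5246 0.2516] 208 14.0 334 232
[0.5509 0.3243 0.01  ] [0.5591 0.3117] 243 15.3 359 208
```

play_rows(increments="0.05 0.1 0 -0.1 1;0 0 1 0 1;0 0 2 0 1;0 0 2 0 1;0 0 2 0 1")

```text
clock: 34.5
position: [0.4877, -0.1294, 0.056]
ee_rot: [2.007, 2.416, 0.0]
force: [-0.2, -0.3, 0.4]
width: 1.001
gripper_force: 0.0
```

play_rows(increments="0 0 1.4 0 1;0 0 0.8 0 1;0 0 0.5 0 1;0 -0.05 0.25 0 1;0 0 0 0 1")

```text
clock: 34.92
position: [0.4872, -0.1295, 0.0275]
ee_rot: [-2.006, -2.417, 0.0]
force: [-0.1, -0.5, 0.3]
width: 1.001
gripper_force: 0.0
```

play_rows(increments="0 0 0 0 1;0 0 0 0 0.5;0 0 0 0 0.3;0 0 0 0 0;0 0 0 0 -0.3")

```text
clock: 35.33
position: [0.4874, -0.1296, 0.0281]
ee_rot: [2.006, 2.417, 0.0]
force: [0.4, 0.2, 0.5]
width: 0.76
gripper_force: 0.0
```

play_rows(increments="0 0 0 0 -0.6;0 0 0 0 -1;0 0 0 0 -1;0 0 0 0 -1;0 0 0 0 -1")

```text
clock: 35.75
position: [0.4872, -0.1295, 0.0278]
ee_rot: [2.007, 2.417, -0.0]
force: [-1.0, -0.3, 1.8]
width: 0.584
gripper_force: 25.0
```

```bash
python3 -c "
from plan import *
plan(P[4],.028,10.5)"
```

```text
t35.8 pos [ 0.4872 -0.1295  0.0278] theta 10.6 q [ 0.39  0.53 -0.32  2.05  0.28  0.6   0.07] F [-1.  -0.3  1.8] w 0.584 g 25.0
shift cm (at present axes): -0.05 0.02 -0.02  turn 0.1
shift after turn: -0.05 0.02 -0.02
```

play_rows(increments="0 0 -0.3 0 -1;0 0 -0.8 0 -1;0 0 -1.3 0 -1;0 0 -1.8 0 -1;0 0 -2 0 -1")

```text
clock: 36.17
position: [0.4865, -0.1293, 0.0903]
ee_rot: [-2.005, -2.416, 0.001]
force: [0.5, -0.8, -2.4]
width: 0.584
gripper_force: 25.0
```

play_rows(increments="0 0 -2 0 -1;0 0 -1.5 0 -1;0 0 -0.8 0 -1;0 0 0 0 -1;0 0 0 0 -1")

```text
clock: 36.58
position: [0.4871, -0.1296, 0.1327]
ee_rot: [2.006, 2.417, -0.0]
force: [-0.3, -0.4, -3.5]
width: 0.58
gripper_force: 25.0
```

```bash
python3 -c "
from plan import *
plan(B[4],.13,-30)"
```

```text
t36.6 pos [ 0.4871 -0.1296  0.1327] theta 10.6 q [ 0.45  0.38 -0.38  1.95  0.18  0.84  0.16] F [-0.3 -0.4 -3.5] w 0.580 g 25.0
shift cm (at present axes): 26.14 1.57 0.27  turn 40.6
shift after turn: 20.87 -15.82 0.27
```

play_rows(increments="1.1 0.07 0 0 -1;2.39 0.143 0 0 -1;2.39 0.143 0 0 -1;2.39 0.143 0 0 -1;2.39 0.143 0 0 -1")

```text
clock: 37.0
position: [0.4726, -0.0217, 0.1316]
ee_rot: [-2.005, -2.416, 0.002]
force: [0.8, -0.2, -2.5]
width: 0.583
gripper_force: 25.0
```

play_rows(increments="2.39 0.143 0 0 -1;2.39 0.143 0 0 -1;2.39 0.143 0 0 -1;2.39 0.143 0 0 -1;2.39 0.143 0 0 -1")

```text
clock: 37.42
position: [0.4574, 0.0969, 0.1316]
ee_rot: [-2.005, -2.417, 0.002]
force: [0.6, -0.1, -2.0]
width: 0.584
gripper_force: 25.0
```

play_rows(increments="2.39 0.143 0 0 -1;1.1 0.07 0 0 -1;0 0 0 4 -1;0 0 0 6 -1;0 0 0 6 -1")

```text
clock: 37.83
position: [0.4536, 0.1301, 0.1318]
ee_rot: [-2.327, -2.109, 0.003]
force: [0.5, 0.7, -2.1]
width: 0.579
gripper_force: 25.0
```

play_rows(increments="0 0 0 6 -1;0 0 0 6 -1;0 0 0 6 -1;0 0 0 4 -1;0 0 0 2.6 -1")

```text
clock: 38.25
position: [0.4537, 0.1297, 0.1318]
ee_rot: [-2.723, -1.566, 0.003]
force: [0.1, 0.4, -1.7]
width: 0.585
gripper_force: 25.0
```

play_rows(increments="0 0 0 0 -1;0 0 0 0 -1")

```text
clock: 38.42
position: [0.454, 0.1298, 0.1321]
ee_rot: [-2.719, -1.574, 0.002]
force: [0.7, 0.3, -1.9]
width: 0.578
gripper_force: 25.0
```

```bash
python3 -c "
from plan import *
plan(B[4],.0228,-30)"
```

```text
t38.4 pos [0.454  0.1298 0.1321] theta -29.9 q [-0.14  0.32 -0.31  2.03  0.13  0.81 -1.05] F [ 0.7  0.3 -1.9] w 0.578 g 25.0
shift cm (at present axes): 0.05 0.02 10.93  turn 0.1
shift after turn: 0.05 0.02 10.93
```

play_rows(increments="0 0 1 0 -1;0 0 1.8 0 -1;0 0 2 0 -1;0 0 2 0 -1;0 0 1.5 0 -1")

```text
clock: 38.83
position: [0.4537, 0.1295, 0.0476]
ee_rot: [-2.719, -1.572, 0.003]
force: [-0.1, -0.7, -3.1]
width: 0.582
gripper_force: 25.0
```

play_rows(increments="0 0 0.8 0 -1;0 0 0.4 0 -1;0 0 0 0 -1;0 0 0 0 -1")

```text
clock: 39.17
position: [0.4548, 0.13, 0.038]
ee_rot: [-2.72, -1.572, -0.001]
force: [-0.3, 0.6, -2.0]
width: 0.585
gripper_force: 25.0
```

play_rows(increments="0 0 0.4 0 -1;0 0 0.4 0 -1;0 0 0.3 0 -1;0 0 0.2 0 -1;0 0 0.1 0 -1")

```text
clock: 39.58
position: [0.4545, 0.1298, 0.0235]
ee_rot: [2.721, 1.571, -0.0]
force: [-0.6, 0.6, -2.0]
width: 0.584
gripper_force: 25.0
```

play_rows(increments="0 0 0.05 0 -1;0 0 0.05 0 -1;0 0 0 0 -1")

```text
clock: 39.83
position: [0.4547, 0.1299, 0.0228]
ee_rot: [2.72, 1.571, 0.0]
force: [-0.3, -0.0, -2.1]
width: 0.581
gripper_force: 25.0
```

```bash
python3 -c "
from plan import *
plan(B[4],.0228,-30)"
```

```text
t39.8 pos [0.4547 0.1299 0.0228] theta -30.0 q [-0.2   0.5  -0.25  2.13  0.23  0.54 -1.14] F [-0.3 -0.  -2.1] w 0.581 g 25.0
shift cm (at present axes): 0.01 -0.04 0.00  turn 0.0
shift after turn: 0.01 -0.04 0.00
```

Release, rise, and back away toward the tray so the board shows.

play_rows(increments="0 0 0.05 0 -1;0 0 0 0 -0.2;0 0 0 0 0.2;0 0 0 0 0.6;0 0 0 0 1")

```text
clock: 40.25
position: [0.4549, 0.13, 0.0223]
ee_rot: [2.72, 1.571, 0.001]
force: [-0.3, -1.0, 0.6]
width: 0.698
gripper_force: 0.0
```

play_rows(increments="0 0 0 0 1;0 0 0 0 1;0 0 0 0 1;0 0 -0.5 0 1;0 0 -1.5 0 1")

```text
clock: 40.67
position: [0.4534, 0.1295, 0.0413]
ee_rot: [-2.72, -1.571, 0.005]
force: [0.0, 1.0, -0.6]
width: 0.994
gripper_force: 0.0
```

play_rows(increments="0 0 -2.2 0 1;0 0 -2.2 0 1;0 0 -2.2 0 1;0 0 -1.4 0 1;0 0 -0.5 0 1")

```text
clock: 41.08
position: [0.4557, 0.1304, 0.1297]
ee_rot: [2.72, 1.571, 0.006]
force: [0.4, -0.3, -0.1]
width: 1.001
gripper_force: 0.0
```

play_rows(increments="-1.2 0.65 0 0 1;-2.3 1.3 0 0 1;-2.3 1.3 0 0 1;-2.3 1.3 0 0 1;-2.3 1.3 0 0 1")

```text
clock: 41.5
position: [0.4527, 0.0094, 0.1268]
ee_rot: [-2.72, -1.572, 0.001]
force: [0.5, -0.7, -0.9]
width: 1.001
gripper_force: 0.0
```

play_rows(increments="-2.3 1.3 0 0 1;-2.3 1.3 0 0 1;-1.2 0.65 0 0 1;0 0 0 0 1;0 0 0 0 1")

```text
clock: 41.92
position: [0.4521, -0.0564, 0.1268]
ee_rot: [-2.722, -1.568, 0.001]
force: [-0.2, -0.7, 0.4]
width: 1.0
gripper_force: 0.0
```

```bash
python3 -c "
from plan import *; from meas import run
p=vision.get_image('top');run(p)
p=vision.get_image('side');run(p);save(p,'s6.png',(250,384,140,310),4)"
```

```text
crowns
[0.4561 0.1273 0.058 ] [0.456 0.127] 351 10.6 215 159
[0.4908 0.1875 0.058 ] [0.4904 0.1873] 347 10.6 200 137
[0.5258 0.2484 0.058 ] [0.5255 0.248 ] 346 10.6 185 116
[0.5594 0.3067 0.058 ] [0.5586 0.3057] 335 10.7 171 95
felt
[0.4406 0.1204 0.01  ] [0.4517 0.1287] 105 11.5 224 164
[0.478  0.1753 0.01  ] [0.4831 0.1756] 139 15.2 209 145
[0.5136 0.238  0.01  ] [0.5189 0.2411] 140 13.7 194 124
[0.5506 0.2988 0.01  ] [0.5545 0.298 ] 126 14.8 179 103
crowns
[0.4568 0.1369 0.058 ] [0.4568 0.1372] 399 11.6 277 270
[0.4913 0.1973 0.058 ] [0.4912 0.1977] 459 12.2 298 249
[0.5259 0.2576 0.058 ] [0.5265 0.2571] 528 13.3 321 227
[0.5584 0.3161 0.058 ] [0.5587 0.3161] 574 14.0 345 204
felt
[0.4674 0.1732 0.01  ] [0.4728 0.1575] 428 27.7 300 261
[0.5149 0.2643 0.01  ] [0.5246 0.2516] 203 14.0 334 232
[0.5508 0.3242 0.01  ] [0.5591 0.3117] 247 15.3 359 208
```

View pics/s6.png

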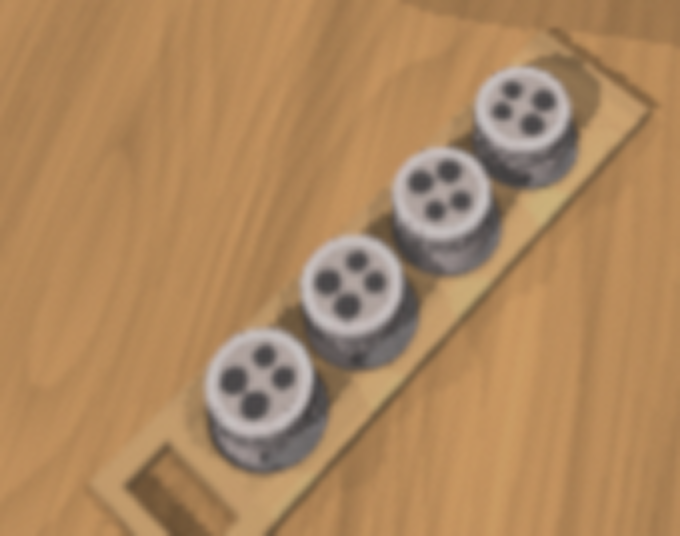

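All four pistons stand upright in their recesses, crowns at px (523,110), (442,193), (352,285) and (260,380). I'll check the crown heights and hand in.

```bash
python3 -c "
from meas import *
W=world(vision.get_image('top'));h=[]
for r,c in((215,159),(200,137),(185,116),(171,95)):
    v=W[r-6:r+7,c-6:c+7,2];h.append(np.percentile(v,75));
print(np.round(h,4)); assert np.ptp(h)<.004
print(job.sign_off())"
```

```text
[0.0552 0.0555 0.0557 0.0551]
the job is handed in; nothing more can be done
None
```

All four pistons are on the board in their original order, number one in the recess by the hand-hold. The last pictures showed each upright and seated to the same height, so I handed the job in after about 42 s of the 112 s; the hand-in gave no verdict.

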